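# Open the bench gas cock with the T-key

### The arm

A 6-joint arm with a two-finger parallel gripper is mounted at the origin on the work surface. World frame = base frame: x ahead of the robot, y to its left, z up, the work surface at z = 0. Lengths are in mm, angles in rad, forces in N, time in s.
With the tool pointing down it reaches from about 300 to 775 mm from the base axis. Payload 14.6 kg.
Tool frame: the origin (TCP) lies at the very end of the fingers, on their centre line; the grasp point (between the pads) lies 19 mm behind it; z points along the fingers, y is the line along which they close (so a half turn about z gives the same grasp; the last joint's range is limited). The gripper opens to 94 mm and grips with 3 to 60 N. Pads are 16 mm wide; open, the fingers measure 119 mm over their backs; the gripper's body (75 mm by 177 mm) begins 78 mm behind the grasp point.
Start: joints at [1.208, 0.3, 1.521, -0, 1.321, -0.067], TCP at [160.325, 526.104, 205.446] pointing down, gripper open.
Joint ranges: [-3.03, 3.03], [-0.79, 2.21], [0.23, 2.52], [-1.04, 4.18], [0, 3.07], [-2.55, 2.55]. Speed limits (rad/s): [2.22, 2.22, 2.57, 3.14, 3.14, 3.14].

### API

Orientations are given as [roll, pitch, yaw] about the fixed x, y, z axes, in that order (R = Rz(yaw) Ry(pitch) Rx(roll)).
In Python, from cell import manip, camera, get_calibration gives the robot as it stands.
- The arm moves only by the tool arm_command, never from a script. Its argument "targets" is a list of rows, each an object of numbers: "hand": the opening, from -1 (shut) to 1 (fully open), so that 0 is half open; "x", "y", "z": the shift along the tool's x, y, z in m; "yaw": the turn about the tool's z in rad. In form: [{"hand": .., "x": .., "y": .., "z": .., "yaw": ..}, ...]. A call has 1 to 10 rows; each row shifts and turns the commanded pose from where the row before left it, along the tool's axes as they then stand; what a row does not reach is not made up. A row lasts 1/10 s, in which the tool goes at most 50 mm and 8.59 degrees, less where a joint would pass 70% of its speed; a pose out of reach is approached as far as the arm can. A call is refused whole if a number of a shift passes 0.05 or a number of a turn 0.15, either way. A call with a gripper value outside its range is refused whole. The fingers move at their own pace and stop on an object; "newtons" is the grip in N (left out, the last holds). Time passes only in rows, so rows that do not move let the fingers close. It gives the time, the measured TCP pose, the force, the opening and the grip force at its end, in the units of the state.
- manip.read_state(): the state, without advancing time (a new reading comes with each control period).
- camera(name): name is "side" or "top"; returns the picture (420x560x3 uint8, red, green, blue); there is no depth.
- get_calibration(name): a dict with "K" (3x3 intrinsics, pixels), "dist_coeffs" ([k1, k2, p1, p2, k3] as OpenCV has them; the pictures are not rectified), "cam_to_world" (4x4, takes a point from camera to world coordinates). Camera axes: x right, y up, looking along -z (the intrinsics and any distortion apply to the point x, -y, -z); pixel columns grow to the right and rows downward; lengths in mm; the calibration is good to about 2 mm. A picture is of the moment at which its call begins. get_calibration takes no time and is no camera call.
- manip.sign_off(): hands the job in; it is judged then, once.
The state is a dict: "clock": time; "joints": joint angles; "qd": joint speeds; "effort": joint torques, N m; "eef_pos": TCP position; "eef_rot": TCP orientation; "wrist_force": force on the tool from outside, world axes, zero at the start; "moment": the same for the moment, N m; "finger_gap": finger opening in mm; "finger_force": force on a finger pad.
Only numpy, scipy, OpenCV 4.12 (cv2) and the standard library are available. Lean on these libraries where they do the work, as an engineer would, in place of code of your own. Each camera call takes 0.05 s, during which the arm holds its last target. There are 200 camera calls.

### The job

Turn on the burner gas: take the red-barred T-key out of its wooden stand, lower it down the white column with the yellow collar and feel it onto the hidden square stem, leaning on it only lightly (a few newtons are enough) and never dropping it in. When the key has dropped fully home, turn it anticlockwise (seen from above) the quarter turn to the stop without forcing it, then let go and leave the key standing upright on the stem, with nothing else on the bench disturbed.

Things in the scene. Friction and masses are not known exactly. Their poses are not given: they have to be found in the camera images.
- tkey: Loose steel T-key, 172 mm long, 0.3 kg give or take a third. Origin at the centre of its foot, z up along the shank. Foot: square socket, outside 22.5 mm square, inside 15.7 mm square, open downward, 22 mm deep. Flats parallel to the key's x and y. Shank 14 mm thick. At the top the red crossbar, 100 mm long along the key's x, 14 mm square in section. Starts upright in its stand, foot 8 mm above the bench.
- key_bar (a point): Centre of the key's red crossbar, 165 mm above the key's foot. The place to grip (across the bar, 14 mm); x along the bar.
- stand: Fixed wooden block 80 x 80 x 45 mm with a 27 mm square well, 37 mm deep, in which the key stands. Origin at the centre of its underside.
- column: Fixed white valve column, 62 mm outside, 46 mm bore, 150 mm tall with its 12 mm thick, 100 mm square foot plate; a yellow collar near the top and a yellow pipe stub at its foot on its +x side. Origin at the centre of its underside, z up.
- column_mouth (a point): Centre of the shaft's open mouth, 150 mm above the bench. Inside stands the brass square stem, 14 mm square, its top 48 mm above the bench (102 mm below the mouth), the uppermost 6 mm tapered to 7 mm square. It stands up to 3 mm off the shaft's centre line. A key not lined up rests on the taper, foot 40 mm (almost lined up) to 44 mm (45 degrees off) above the bench; lined up within about 0.1 rad it drops home, foot 26 mm above the bench.
- stem (a joint): Turn of the stem in rad, anticlockwise seen from above: 0 at the shut stop, 1.57 at the open stop; it starts between 0 and 0.15. It stays where it is left; friction about 0.12 N m. The reading does not tell how the stem's flats are turned: that differs each time, is askew to the column, and has to be felt.
- bottle_a: Bystander: clear glass reagent bottle with blue cap, 68 mm across, 150 mm tall; origin at the centre of its underside.
- bottle_b: Bystander: amber bottle with white cap, 60 mm across, 130 mm tall; origin at the centre of its underside.
- beaker: Bystander: empty glass beaker, 70 mm across, 85 mm tall; origin at the centre of its underside.
- dish: Bystander: white covered culture dish, 90 mm across, 18 mm high; origin at the centre of its underside.
- jar: Bystander: small white jar with red lid, 56 mm across, 60 mm tall; origin at the centre of its underside.
- tray: Bystander: white open carton, 110 x 75 x 45 mm; origin at the centre of its underside.
Not all that is in view belongs to the job. There is more than one size of the tkey; the job needs the larger.

How it is judged:
By the outcome, as a careful person would: the job done as asked, in the order asked, and still so for the second after the job is handed in, with the robot touching nothing.
It also fails if it takes over 72 s, if anything falls off the work surface, if the arm or the gripper's body presses on something with over 40 N, if the wrist force passes 120 N, or if a joint passes its speed limit or range.

## Working session

There is one attempt and no reset: what is moved stays moved. The work goes in short steps, Python scripts to look and compute and a tool call to move; the robot and the scene stay as the last step left them, time stands still between calls to the robot, and variables do not carry over. Pictures are saved under pics/ and viewed, at most 10 in all, crops included, and the job is handed in when it is done.

Besides the shell and the picture viewer there is one more tool, called after ">>>" by a JSON object that holds its "name" and its "arguments", one argument or row to a line. arm_command: Moves the arm, as the interface text tells. Its arguments: {"type":"object","properties":{"targets":{"type":"array"},"newtons":{"type":"number"}},"required":["targets"]}

```bash
mkdir -p pics; cat > h.py <<'E'
import numpy as np, cv2
from cell import manip, camera, get_calibration
def ray(name,uv):
    c=get_calibration(name);K=np.array(c["K"],float);d=np.array(c["dist_coeffs"],float);T=np.array(c["cam_to_world"],float)
    p=cv2.undistortPoints(np.array(uv,float).reshape(-1,1,2),K,d).reshape(-1,2)
    v=np.c_[p[:,0],-p[:,1],-np.ones(len(p))]@T[:3,:3].T
    return T[:3,3],v
def onz(name,uv,z):
    o,v=ray(name,uv); return o+v*((z-o[2])/v[:,2])[:,None]
def proj(name,P):
    c=get_calibration(name);T=np.linalg.inv(np.array(c["cam_to_world"],float))
    q=np.array(P,float).reshape(-1,3)@T[:3,:3].T+T[:3,3]; q=q*[1,-1,-1]
    return cv2.projectPoints(q,np.zeros(3),np.zeros(3),np.array(c["K"],float),np.array(c["dist_coeffs"],float))[0].reshape(-1,2)
def save(n,f): 
    im=camera(n); cv2.imwrite(f,im[:,:,::-1]); return im
E
python3 - <<'E'
from h import *
for n in("top","side"):
    save(n,f"pics/{n}0.png"); print(np.round(get_calibration(n)["cam_to_world"],2).tolist())
print(manip.read_state())
E
```

```text
[[0.03, 0.99, -0.11, 407.12], [-1.0, 0.03, -0.02, 5.89], [-0.01, 0.11, 0.99, 1433.2], [0.0, 0.0, 0.0, 1.0]]
[[-0.95, 0.2, -0.25, 334.32], [-0.32, -0.54, 0.78, 801.82], [0.02, 0.82, 0.58, 694.51], [0.0, 0.0, 0.0, 1.0]]
{'clock': 0.1, 'joints': array([ 1.20840890e+00,  3.00420662e-01,  1.52150637e+00,  2.73639561e-05,
        1.32069216e+00, -6.65709650e-02]), 'qd': array([-0.00013561, -0.00158808, -0.00095434,  0.00162794,  0.0002826 ,
       -0.00119683]), 'effort': array([-5.06299912e-04, -5.32636499e+01, -3.53287590e+01,  7.08783511e-02,
        2.34219676e-02, -7.81120320e-05]), 'eef_pos': array([160.23604391, 525.90235943, 204.94560041]), 'eef_rot': array([-3.14057016e+00, -9.47337803e-05,  2.84576936e+00]), 'wrist_force': array([ 0.6195997 , -0.5641773 ,  1.02268979]), 'moment': array([-0.04605694,  0.01851253, -0.0149733 ]), 'finger_force': 0.0, 'finger_gap': 93.84508015427046}
```

View pics/top0.png

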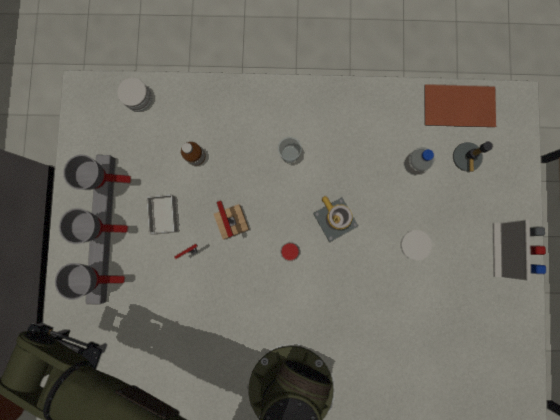

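View pics/side0.png

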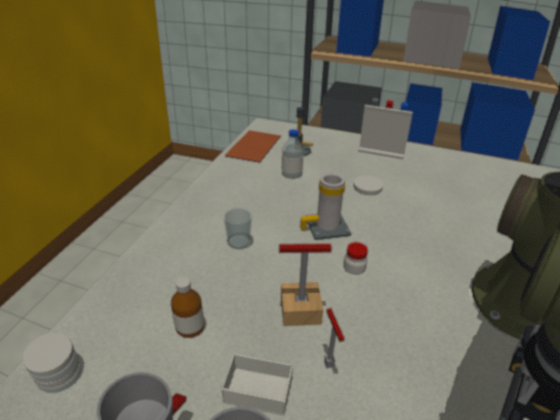

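The red candidates in the top view are the key in the wooden stand at (224,220), a small key at (187,251), the jar lid at (290,251), and three pan handles on the left. The key in the stand fits, because it stands in wood and has the longer bar. The column is at (340,217). In the side view the bar is at (305,248) and the column mouth at (332,182).

```bash
python3 - <<'E'
from h import *
def red(im): 
    h=cv2.cvtColor(im,cv2.COLOR_RGB2HSV); return (((h[...,0]<6)|(h[...,0]>172))&(h[...,1]>170)&(h[...,2]>70)).astype(np.uint8)
T=camera("top");S=camera("side")
for n,im in(("top",T),("side",S)):
    k,l,st,c=cv2.connectedComponentsWithStats(red(im))
    for i in range(1,k):
        if st[i,4]>30:
            r=cv2.minAreaRect(np.argwhere(l==i)[:,::-1].astype(np.float32)); bp=cv2.boxPoints(r)
            print(n,c[i].round(1),st[i,4],np.round(r[1],1), "box",bp.round(1).tolist())
            if n=="top":
                w=onz(n,bp,180 if c[i][0]>210 else 100); print(" world",w.round(1)[:,:2].tolist())
cv2.imwrite("pics/crop.png",np.hstack([cv2.resize(T[170:270,160:260,::-1],(390,390),interpolation=2),cv2.resize(T[170:270,290:390,::-1],(390,390),interpolation=2)]))
cv2.imwrite("pics/crop2.png",cv2.resize(S[160:360,260:400,::-1],(420,600),interpolation=2))
E
```

```text
top [122.4 178.4] 83 [ 6. 13.] box [[116.0, 175.0], [129.0, 175.0], [129.0, 181.0], [116.0, 181.0]]
 world [[599.9, 515.5], [600.8, 477.9], [583.6, 476.8], [582.6, 514.3]]
top [224.7 219.3] 151 [35.7  4.4] box [[216.8000030517578, 202.39999389648438], [221.0, 201.0], [232.3000030517578, 234.89999389648438], [228.10000610351562, 236.3000030517578]]
 world [[522.0, 209.6], [526.0, 198.6], [437.2, 164.9], [433.2, 175.8]]
top [119.4 228.3] 79 [ 6. 13.] box [[113.0, 225.0], [126.0, 225.0], [126.0, 231.0], [113.0, 231.0]]
 world [[457.0, 514.4], [458.1, 477.2], [441.2, 476.1], [440.0, 513.3]]
top [186.5 250.5] 44 [ 2.5 22.5] box [[175.3000030517578, 255.6999969482422], [194.8000030517578, 244.60000610351562], [196.0, 246.6999969482422], [176.5, 257.8999938964844]]
 world [[376.4, 332.6], [409.1, 279.3], [403.2, 275.5], [370.6, 328.8]]
top [289.6 251.2] 183 [14. 15.] box [[282.0, 244.0], [297.0, 244.0], [297.0, 258.0], [282.0, 258.0]]
 world [[417.2, 33.4], [418.3, -6.0], [381.9, -6.9], [380.8, 32.3]]
top [539.9 250. ] 62 [6. 8.] box [[536.0, 247.0], [544.0, 247.0], [544.0, 253.0], [536.0, 253.0]]
 world [[427.4, -634.2], [427.9, -655.5], [412.2, -655.1], [411.7, -633.8]]
top [116.3 279.2] 87 [ 6. 13.] box [[110.0, 276.0], [123.0, 276.0], [123.0, 282.0], [110.0, 282.0]]
 world [[314.3, 513.5], [315.5, 476.7], [299.0, 475.7], [297.7, 512.4]]
side [356.8 250.6] 249 [15. 18.] box [[348.0, 243.0], [366.0, 243.0], [366.0, 258.0], [348.0, 258.0]]
side [304.3 247.7] 312 [ 6. 49.] box [[280.0, 245.0], [329.0, 245.0], [329.0, 251.0], [280.0, 251.0]]
side [335.1 325.1] 124 [32.2  4.2] box [[326.29998779296875, 310.70001220703125], [330.1000061035156, 309.1000061035156], [343.20001220703125, 338.5], [339.3999938964844, 340.20001220703125]]
side [177.4 401.1] 125 [14. 11.] box [[173.0, 395.0], [184.0, 395.0], [184.0, 409.0], [173.0, 409.0]]
```

View pics/crop.png

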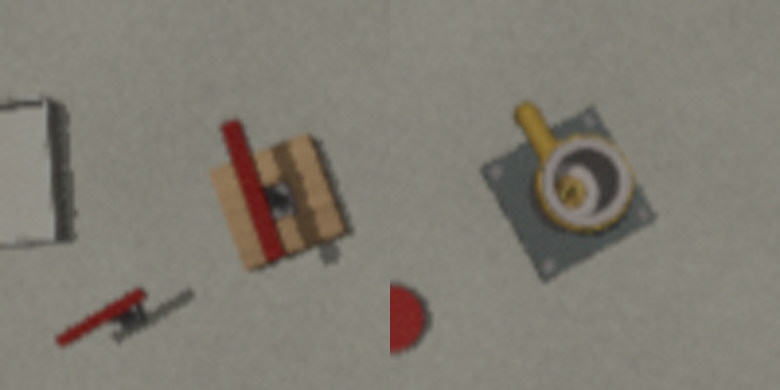

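View pics/crop2.png

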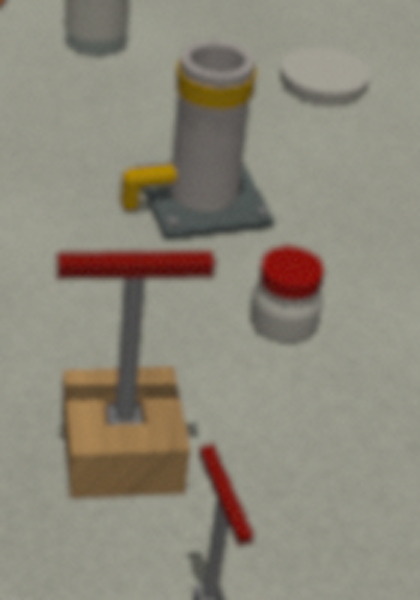

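The larger key is confirmed: its bar measures about 100 mm at z=180, against about 63 mm for the small one. The brass stem top shows inside the mouth in the right-hand crop at about (570,190). Next I'll measure the bar across both views, and the mouth.

```bash
python3 - <<'E'
from h import *
def tri(a,b):
    o1,v1=ray("top",[a]);o2,v2=ray("side",[b]);v1=v1[0]/np.linalg.norm(v1[0]);v2=v2[0]/np.linalg.norm(v2[0])
    s=np.linalg.lstsq(np.c_[v1,-v2],o2-o1,rcond=None)[0]; p,q=o1+s[0]*v1,o2+s[1]*v2
    return ((p+q)/2).round(1),np.linalg.norm(p-q).round(1)
print("bar ends",tri((218.7,201.5),(280,248)),tri((230.4,235.8),(329,248)),"mid",tri((224.6,218.7),(304.3,247.7)))
print("bar top173",onz("top",[(224.6,218.7)],180).round(1))
T=camera("top");S=camera("side")
# column mouth: whitish annulus (top) 
for n,im,(x0,y0,x1,y1) in(("top",T,(322,195,360,238)),("side",S,(310,170,352,215))):
    h=cv2.cvtColor(im,cv2.COLOR_RGB2HSV)[y0:y1,x0:x1]
    y=((h[...,0]>15)&(h[...,0]<32)&(h[...,1]>110)).astype(np.uint8)
    print(n);print("\n".join("".join("y" if y[i,j] else "%d"%(h[i,j,2]//26) for j in range(x1-x0)) for i in range(y1-y0)))
E
```

```text
bar ends (array([524.9, 205.8, 172.6]), np.float64(0.5)) (array([436.4, 171.2, 170.4]), np.float64(2.9)) mid (array([480.9, 188.4, 172. ]), np.float64(2.2))
bar top173 [[479.3 187.  180. ]]
top
44444455544444555544445555554555555555
444y4445544454544444444555555555555555
4yyyy445444544544443445455555555455555
yyyyyy44444454544433345455555555554555
yyyyyyy4454544443333334555555555555555
yyyyyyy4455444333333334555555554555555
3yyyyyyy444433333333333455554554555555
44yyyyyy443333333333333445554454555554
443yyyyyy33333333333333345555555555554
544yyyyyyy3333344334333334555555555444
5543yyyyyy3333455444444334554455555544
4443yyyyyyy444555555554444454545555555
43333yyyyyy545544444455544555554455555
33333yyyyy4554443223344555545554555555
333333yyy45544322222223455545555545455
333333yy445432222222222245545555555555
3333333y454422222222222224555555555555
33333334554333334322222223455554455544
333333y4554333455432222222455555445544
333323y4543334555554222222355544555555
33322yy4543334455555322222355444555555
32322yy4543yyyyy5555422222355444545555
32322yy4543yyyyyy555432222345444445555
23322yy45
[... 2010 characters left out ...]
334555555555
555555554333333333333333333333334555555555
555555554333333333333333333333334555555555
555555554333333333333333333333334555555555
555555554333333333333333333333334555555555
555555554333333333333333333333335555555555
555555554333333333343333333333345555555555
555555554333333333333333333333345555555555
555555543333333334334334433333345555555555
555555543333333333334433333333345555555555
555555543333333333444434333333345555555555
555555543333333333444443333333345555555555
555555543333333333344443333333345555555555
555555543333333334344433333333445555555555
555555543333333344344333333333455555555555
555555443333333333443333333333445555555555
555555543333333334433333333333345555555555
```

```bash
python3 - <<'E'
from h import *
def tri(a,b):
    o1,v1=ray("top",[a]);o2,v2=ray("side",[b]);v1=v1[0]/np.linalg.norm(v1[0]);v2=v2[0]/np.linalg.norm(v2[0])
    s=np.linalg.lstsq(np.c_[v1,-v2],o2-o1,rcond=None)[0]; p,q=o1+s[0]*v1,o2+s[1]*v2
    return ((p+q)/2).round(1),np.linalg.norm(p-q).round(1)
print("mouth top",onz("top",[(339.8,216.2)],150).round(1),"side",onz("side",[(332,179.8)],150).round(1),tri((339.8,216.2),(332,179.8)))
print("stem",onz("top",[(336.2,218.9)],46).round(1))
T=camera("top")
acc=np.zeros(T.shape)
for i in range(3): acc+=camera("top")
h=acc[195:238,322:360]/3
sat=h[...,0]-h[...,2]
print("\n".join(" ".join("%3d"%v for v in r) for r in sat[17:31,6:24]))
w=sat[19:30,9:20].clip(25,None)-25; yy,xx=np.mgrid[19:30,9:20]
c=((w*xx).sum()/w.sum()+322,(w*yy).sum()/w.sum()+195);print(c,onz("top",[c],46).round(1))
# column bottom check: foot plate corners from crop (px)
p=[(290+(x-390)/3.9,170+y/3.9) for x,y in((593,106),(657,215),(545,284),(482,172))]
print(onz("top",p,12).round(1),onz("top",p,12).mean(0).round(1))
E
```

```text
mouth top [[ 496.5 -119.7  150. ]] side [[ 496.  -113.2  150. ]] (array([ 497. , -120.1,  145.9]), np.float64(0.4))
stem [[ 495.6 -119.5   46. ]]
 36  37  13  11  10   7   7   7   8   9   8   8   7   5   5   5   5   5
 47  23  11  10   9   7   8   9  11  11  10  10   8   6   6   5   4   4
 60  21  10   9   8   9  16  21  20  15  12  11  11   8   6   5   6   6
 62  15  10  10   9  20  39  46  47  33  23  16  11  10   8   5   5   6
 62  15  10  11  17  40  56  63  66  63  52  30  13  10   9   6   5   5
 62  16  10  11  27  45  55  64  62  63  63  46  19  11  10   7   5   6
 60  20  10  12  26  44  51  57  49  54  63  55  28  13  10   7   6   5
 53  28  11  11  19  41  55  47  46  54  65  58  27  11  10   9   6   5
 50  38  12  10  12  32  51  48  51  57  65  55  22  11  10   8   5   5
 44  52  20  11  11  18  37  56  62  61  59  42  19  12  11   8   5   5
 29  56  44  13  11  12  25  54  62  54  41  23  12  10  10   6   6   6
 14  44  59  21  10  11  14  27  35  29  20  13  11  11   9   7   7   9
  8  25  52  43  24  11  11  11  12  12  11  10  10  10   7   9   9  10
  4  10  30  53  50  25  14  11  11  10  10  10   9   9  10  10  10  13
(np.float64(336.16718414139), np.float64(218.64628612371627)) [[ 496.4 -119.4   46. ]]
[[ 563.5 -139.    12. ]
 [ 481.  -189.3   12. ]
 [ 426.1 -104.7   12. ]
 [ 510.3  -54.8   12. ]] [ 495.2 -121.9   12. ]
```

The bar is at about (480.5,188,173) with direction 0.37 rad. The column is at about (496,-120), and the stem is within 1 mm of that. The heights and sizes agree with what was given. First move: turn the tool so its x axis lies along the bar, rising a little.

>>> {"name": "arm_command", "arguments": {
  "targets": [
    {"yaw": -0.13, "z": -0.01},
    {"yaw": -0.13, "z": -0.01},
    {"yaw": -0.13, "z": -0.01},
    {"yaw": -0.13, "z": -0.01},
    {"yaw": -0.14},
    {}
  ]
}}

```text
schema error: expected keys hand, x, y, z, yaw
```

```bash
cat >> h.py <<'E'
def to(x,y,z,yaw):
    s=manip.read_state();p=s["eef_pos"];w=s["eef_rot"][2];d=np.array([x,y,z])-p
    print("t",round(s["clock"],2),"p",p.round(1),"rot",s["eef_rot"].round(3),"F",s["wrist_force"].round(1),"gap",round(s["finger_gap"],1),"q",s["joints"].round(2))
    c,n=np.cos(w),np.sin(w)
    print("tool shift mm",round(d[0]*c+d[1]*n,1),round(d[0]*n-d[1]*c,1),round(-d[2],1),"yaw cmd",round((-(yaw-w)+np.pi)%(2*np.pi)-np.pi,3))
E
python3 -c "
from h import *
to(480.5,188,235,3.51)"
```

```text
t 0.5 p [160.3 526.1 205.4] rot [-3.142  0.     2.846] F [0.2 0.2 0.5] gap 94.2 q [ 1.21  0.3   1.52 -0.    1.32 -0.07]
tool shift mm -404.8 -230.1 -29.6 yaw cmd -0.664
```

>>> {"name": "arm_command", "arguments": {
  "targets": [
    {"hand": 1, "x": 0, "y": 0, "z": -0.01, "yaw": -0.13},
    {"hand": 1, "x": 0, "y": 0, "z": -0.01, "yaw": -0.13},
    {"hand": 1, "x": 0, "y": 0, "z": -0.01, "yaw": -0.13},
    {"hand": 1, "x": 0, "y": 0, "z": 0, "yaw": -0.13},
    {"hand": 1, "x": 0, "y": 0, "z": 0, "yaw": -0.14},
    {"hand": 1, "x": 0, "y": 0, "z": 0, "yaw": 0}
  ]
}}

```text
clock: 1.1
eef_pos: [160.3, 526.1, 235.5]
eef_rot: [3.142, 0.0, -2.775]
wrist_force: [0.6, 0.1, -0.3]
finger_gap: 93.8
finger_force: 0.0
```

```bash
python3 -c "
from h import *
to(480.5,188,235,3.51)"
```

```text
t 1.1 p [160.3 526.1 235.5] rot [ 3.142  0.    -2.775] F [ 0.6  0.1 -0.3] gap 93.8 q [ 1.21  0.28  1.48 -0.    1.38 -0.73]
tool shift mm -177.7 -430.4 0.5 yaw cmd -0.002
```

>>> {"name": "arm_command", "arguments": {
  "targets": [
    {"hand": 1, "x": -0.009, "y": -0.022, "z": 0, "yaw": 0},
    {"hand": 1, "x": -0.02, "y": -0.0445, "z": 0, "yaw": 0},
    {"hand": 1, "x": -0.02, "y": -0.0455, "z": 0, "yaw": 0},
    {"hand": 1, "x": -0.02, "y": -0.0455, "z": 0, "yaw": 0},
    {"hand": 1, "x": -0.02, "y": -0.0455, "z": 0, "yaw": 0},
    {"hand": 1, "x": -0.02, "y": -0.0455, "z": 0, "yaw": 0},
    {"hand": 1, "x": -0.02, "y": -0.0455, "z": 0, "yaw": 0},
    {"hand": 1, "x": -0.02, "y": -0.0455, "z": 0, "yaw": 0},
    {"hand": 1, "x": -0.02, "y": -0.0455, "z": 0, "yaw": 0},
    {"hand": 1, "x": -0.0085, "y": -0.0455, "z": 0, "yaw": 0}
  ]
}}

```text
clock: 2.1
eef_pos: [481.0, 185.3, 235.3]
eef_rot: [-3.142, 0.0, -2.783]
wrist_force: [1.0, 0.2, 0.4]
finger_gap: 94.1
finger_force: 0.0
```

>>> {"name": "arm_command", "arguments": {
  "targets": [
    {"hand": 1, "x": 0, "y": 0, "z": 0, "yaw": 0},
    {"hand": 1, "x": 0, "y": 0, "z": 0, "yaw": 0},
    {"hand": 1, "x": 0, "y": 0, "z": 0, "yaw": 0}
  ]
}}

```text
clock: 2.4
eef_pos: [479.1, 187.8, 235.5]
eef_rot: [3.141, 0.0, -2.779]
wrist_force: [-0.5, -0.0, 0.2]
finger_gap: 94.5
finger_force: 0.0
```

```bash
python3 - <<'E'
from h import *
to(480.5,188,154,3.51)
S=save("side","pics/s1.png")
cv2.imwrite("pics/s1c.png",cv2.resize(S[150:350,200:400,::-1],(600,600),interpolation=2))
s=manip.read_state()["eef_pos"]; print(proj("side",[s])-[200,150], proj("side",[[481,188,173]])-[200,150])
E
```

```text
t 2.4 p [479.1 187.8 235.5] rot [ 3.141  0.    -2.779] F [-0.5 -0.   0.2] gap 94.5 q [ 0.3   0.2   1.58  0.    1.37 -1.63]
tool shift mm -1.4 -0.3 81.5 yaw cmd -0.005
[[107.82468272  70.79961842]] [[104.88315047  97.25376228]]
```

View pics/s1c.png

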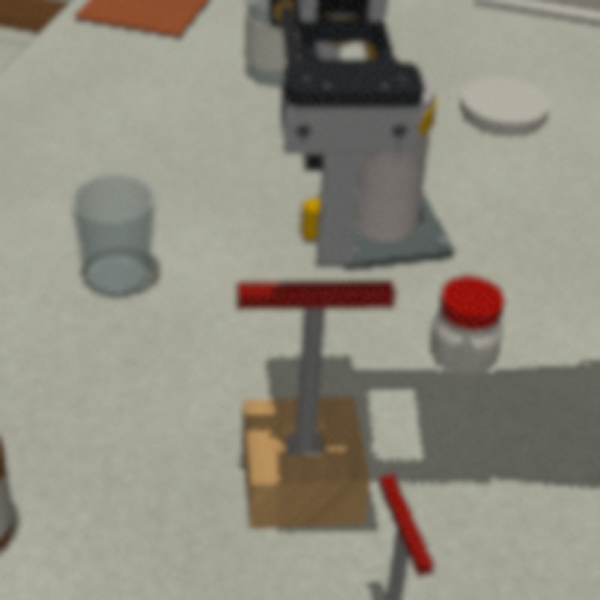

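The gripper is above the bar. The near finger tip is at crop (338,265) and the bar centre at (315,294), lined up with the bar. Going down to grasp height.

>>> {"name": "arm_command", "arguments": {
  "targets": [
    {"hand": 1, "x": -0.0015, "y": 0, "z": 0.02, "yaw": 0},
    {"hand": 1, "x": 0, "y": 0, "z": 0.02, "yaw": 0},
    {"hand": 1, "x": 0, "y": 0, "z": 0.02, "yaw": 0},
    {"hand": 1, "x": 0, "y": 0, "z": 0.016, "yaw": 0},
    {"hand": 1, "x": 0, "y": 0, "z": 0.005, "yaw": 0},
    {"hand": 1, "x": 0, "y": 0, "z": 0, "yaw": 0},
    {"hand": 1, "x": 0, "y": 0, "z": 0, "yaw": 0}
  ]
}}

```text
clock: 3.15
eef_pos: [481.1, 188.1, 155.3]
eef_rot: [-3.142, 0.001, -2.777]
wrist_force: [-0.3, 0.6, 0.1]
finger_gap: 94.1
finger_force: 0.0
```

>>> {"name": "arm_command", "arguments": {
  "targets": [
    {"hand": -0.5, "x": 0, "y": 0, "z": 0, "yaw": 0},
    {"hand": -0.75, "x": 0, "y": 0, "z": 0, "yaw": 0},
    {"hand": -1, "x": 0, "y": 0, "z": 0, "yaw": 0},
    {"hand": -1, "x": 0, "y": 0, "z": 0, "yaw": 0},
    {"hand": -1, "x": 0, "y": 0, "z": 0, "yaw": 0},
    {"hand": -1, "x": 0, "y": 0, "z": 0, "yaw": 0}
  ],
  "newtons": 40
}}

```text
clock: 3.75
eef_pos: [480.9, 187.6, 154.4]
eef_rot: [-3.142, -0.0, -2.777]
wrist_force: [0.2, -0.1, -1.2]
finger_gap: 49.4
finger_force: 0.0
```

```bash
python3 -c "
from h import *
to(480.5,188,336,3.51)"
```

```text
t 3.75 p [480.9 187.6 154.4] rot [-3.142 -0.    -2.777] F [ 0.2 -0.1 -1.2] gap 49.4 q [ 0.3   0.27  1.68 -0.    1.19 -1.63]
tool shift mm 0.3 0.5 -181.6 yaw cmd -0.004
```

>>> {"name": "arm_command", "arguments": {
  "targets": [
    {"hand": -1, "x": 0, "y": 0, "z": 0, "yaw": 0},
    {"hand": -1, "x": 0, "y": 0, "z": 0, "yaw": 0},
    {"hand": -1, "x": 0, "y": 0, "z": 0, "yaw": 0},
    {"hand": -1, "x": 0, "y": 0, "z": 0, "yaw": 0},
    {"hand": -1, "x": 0, "y": 0, "z": 0, "yaw": 0},
    {"hand": -1, "x": 0, "y": 0, "z": 0, "yaw": 0},
    {"hand": -1, "x": 0, "y": 0, "z": 0, "yaw": 0}
  ]
}}

```text
clock: 4.45
eef_pos: [480.9, 187.7, 154.5]
eef_rot: [3.141, 0.0, -2.777]
wrist_force: [-0.0, 0.2, 0.4]
finger_gap: 13.8
finger_force: 40.0
```

>>> {"name": "arm_command", "arguments": {
  "targets": [
    {"hand": -1, "x": 0, "y": 0, "z": -0.008, "yaw": 0},
    {"hand": -1, "x": 0, "y": 0, "z": -0.012, "yaw": 0},
    {"hand": -1, "x": 0, "y": 0, "z": -0.02, "yaw": 0},
    {"hand": -1, "x": 0, "y": 0, "z": -0.025, "yaw": 0},
    {"hand": -1, "x": 0, "y": 0, "z": -0.025, "yaw": 0},
    {"hand": -1, "x": 0, "y": 0, "z": -0.025, "yaw": 0},
    {"hand": -1, "x": 0, "y": 0, "z": -0.025, "yaw": 0},
    {"hand": -1, "x": 0, "y": 0, "z": -0.025, "yaw": 0},
    {"hand": -1, "x": 0, "y": 0, "z": -0.015, "yaw": 0},
    {"hand": -1, "x": 0, "y": 0, "z": 0, "yaw": 0}
  ]
}}

```text
clock: 5.45
eef_pos: [481.2, 187.7, 337.2]
eef_rot: [-3.141, 0.004, -2.777]
wrist_force: [-0.5, -0.1, -3.1]
finger_gap: 13.8
finger_force: 40.0
```

```bash
python3 -c "
from h import *
to(496,-120,336,2.1)"
```

```text
t 5.45 p [481.2 187.7 337.2] rot [-3.141  0.004 -2.777] F [-0.5 -0.1 -3.1] gap 13.8 q [ 0.3   0.16  1.4  -0.    1.59 -1.63]
tool shift mm 95.8 -292.7 1.2 yaw cmd 1.406
```

>>> {"name": "arm_command", "arguments": {
  "targets": [
    {"hand": -1, "x": 0.005, "y": -0.015, "z": 0, "yaw": 0},
    {"hand": -1, "x": 0.01, "y": -0.03, "z": 0, "yaw": 0},
    {"hand": -1, "x": 0.011, "y": -0.034, "z": 0, "yaw": 0},
    {"hand": -1, "x": 0.012, "y": -0.036, "z": 0, "yaw": 0},
    {"hand": -1, "x": 0.012, "y": -0.036, "z": 0, "yaw": 0},
    {"hand": -1, "x": 0.012, "y": -0.036, "z": 0, "yaw": 0},
    {"hand": -1, "x": 0.012, "y": -0.036, "z": 0, "yaw": 0},
    {"hand": -1, "x": 0.011, "y": -0.034, "z": 0, "yaw": 0},
    {"hand": -1, "x": 0.0075, "y": -0.024, "z": 0, "yaw": 0},
    {"hand": -1, "x": 0.0035, "y": -0.012, "z": 0, "yaw": 0}
  ]
}}

```text
clock: 6.45
eef_pos: [494.8, -122.7, 333.4]
eef_rot: [3.141, -0.002, -2.78]
wrist_force: [0.2, 0.7, -1.9]
finger_gap: 13.9
finger_force: 40.0
```

>>> {"name": "arm_command", "arguments": {
  "targets": [
    {"hand": -1, "x": 0, "y": 0, "z": 0, "yaw": 0.14},
    {"hand": -1, "x": 0, "y": 0, "z": 0, "yaw": 0.14},
    {"hand": -1, "x": 0, "y": 0, "z": 0, "yaw": 0.14},
    {"hand": -1, "x": 0, "y": 0, "z": 0, "yaw": 0.14},
    {"hand": -1, "x": 0, "y": 0, "z": 0, "yaw": 0.14},
    {"hand": -1, "x": 0, "y": 0, "z": 0, "yaw": 0.14},
    {"hand": -1, "x": 0, "y": 0, "z": 0, "yaw": 0.14},
    {"hand": -1, "x": 0, "y": 0, "z": 0, "yaw": 0.14},
    {"hand": -1, "x": 0, "y": 0, "z": 0, "yaw": 0.14},
    {"hand": -1, "x": 0, "y": 0, "z": 0, "yaw": 0.14}
  ]
}}

```text
clock: 7.45
eef_pos: [495.3, -120.1, 333.9]
eef_rot: [-3.141, -0.001, 2.101]
wrist_force: [0.1, -0.8, -3.2]
finger_gap: 13.4
finger_force: 40.0
```

>>> {"name": "arm_command", "arguments": {
  "targets": [
    {"hand": -1, "x": 0, "y": 0, "z": 0, "yaw": 0},
    {"hand": -1, "x": 0, "y": 0, "z": 0, "yaw": 0},
    {"hand": -1, "x": 0, "y": 0, "z": 0, "yaw": 0}
  ]
}}

```text
clock: 7.75
eef_pos: [495.5, -120.3, 334.3]
eef_rot: [-3.141, -0.0, 2.109]
wrist_force: [-0.4, 0.8, -4.0]
finger_gap: 13.8
finger_force: 40.0
```

```bash
python3 - <<'E'
from h import *
to(496,-120,316,2.1)
im=cv2.imread("pics/top0.png").astype(np.float32); s=(im[...,2]-im[...,0])[211:227,328:344]
u=cv2.resize(s,None,fx=16,fy=16,interpolation=cv2.INTER_CUBIC)
for th in(25,30,35,40):
    k,l,st,c=cv2.connectedComponentsWithStats((u>th).astype(np.uint8)); i=l[8*16,8*16]
    r=cv2.minAreaRect(np.argwhere(l==i)[:,::-1].astype(np.float32));px=(cv2.boxPoints(r)+.5)/16-.5+[328,211]
    w=onz("top",px,46);d=w[1]-w[0];print(th,i,np.array(r[1])/16,w.mean(0).round(1),np.arctan2(d[1],d[0])%(np.pi/2))
S=save("side","pics/s2.png"); T=save("top","pics/t2.png")
cv2.imwrite("pics/s2c.png",np.hstack([cv2.resize(S[70:270,250:430,::-1],(400,444)),cv2.resize(T[150:290,280:400,::-1],(380,444))]))
E
```

```text
t 7.75 p [ 495.5 -120.3  334.3] rot [-3.141 -0.     2.109] F [-0.4  0.8 -4. ] gap 13.8 q [-0.31  0.14  1.42  0.    1.58 -0.85]
tool shift mm -0.0 0.6 18.3 yaw cmd 0.009
25 2 [9.24974537 7.66335392] [ 497.1 -119.6   46. ] 0.6059796031358047
30 2 [8.84513855 7.30007696] [ 497.  -119.6   46. ] 0.5989737322281153
35 2 [8.43939018 6.96975708] [ 497.1 -119.5   46. ] 0.5906195501639067
40 3 [8.07564735 6.6575098 ] [ 497.1 -119.6   46. ] 0.575994999234933
```

View pics/s2c.png

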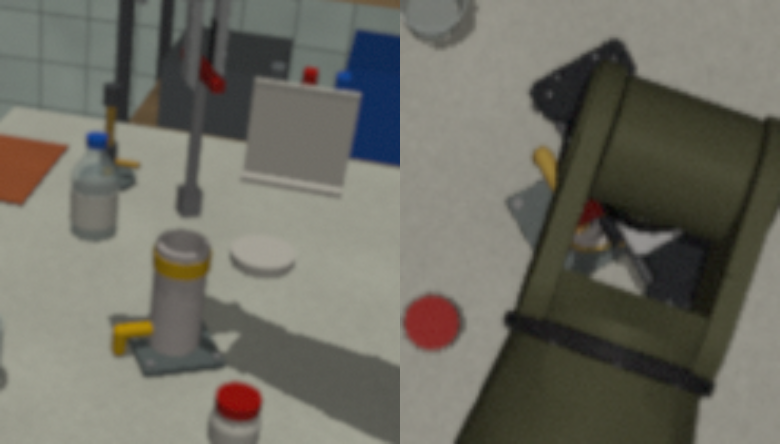

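The key hangs over the column, with its foot at crop (190,200) and the mouth at (182,245). By eye from the picture the stem flats lie near 0.6 rad. I'll turn to about 1.0 so the later quarter turn stays in joint range, then measure the foot.

>>> {"name": "arm_command", "arguments": {
  "targets": [
    {"hand": -1, "x": 0, "y": 0, "z": 0, "yaw": 0.14},
    {"hand": -1, "x": 0, "y": 0, "z": 0, "yaw": 0.14},
    {"hand": -1, "x": 0, "y": 0, "z": 0, "yaw": 0.14},
    {"hand": -1, "x": 0, "y": 0, "z": 0, "yaw": 0.14},
    {"hand": -1, "x": 0, "y": 0, "z": 0, "yaw": 0.14},
    {"hand": -1, "x": 0, "y": 0, "z": 0, "yaw": 0.14},
    {"hand": -1, "x": 0, "y": 0, "z": 0, "yaw": 0.14},
    {"hand": -1, "x": 0, "y": 0, "z": 0, "yaw": 0.13},
    {"hand": -1, "x": 0, "y": 0, "z": 0, "yaw": 0},
    {"hand": -1, "x": 0, "y": 0, "z": 0, "yaw": 0}
  ]
}}

```text
clock: 8.85
eef_pos: [495.6, -120.4, 334.4]
eef_rot: [-3.142, 0.0, 1.0]
wrist_force: [0.0, -0.1, -2.6]
finger_gap: 13.6
finger_force: 40.0
```

```bash
python3 - <<'E'
from h import *
to(496.5,-120,316,1.0)
S=camera("side"); s=manip.read_state()["eef_pos"]; b=s[2]-146
sx,sy=s[:2]
print("proj shank/foot pts",proj("side",[[sx,sy,b+120],[sx,sy,b+80],[sx,sy,b+40],[sx,sy,b+24],[sx,sy,b]]).round(1), "mouth",proj("side",[[496,-120,150]]).round(1))
g=cv2.cvtColor(S,cv2.COLOR_RGB2GRAY)
for r in range(108,172,4): print(r,g[r,322:352])
E
```

```text
t 8.85 p [ 495.6 -120.4  334.4] rot [-3.142  0.     1.   ] F [ 0.  -0.1 -2.6] gap 13.6 q [-0.31  0.14  1.42 -0.    1.58  0.26]
tool shift mm 0.8 0.6 18.4 yaw cmd 0.0
proj shank/foot pts [[338.8 118.9]
 [337.3 134.9]
 [335.7 150.2]
 [335.1 156.1]
 [334.2 164.9]] mouth [[332.6 178.5]]
108 [60 54 48 44 44 43 45 46 47 51 51 55 59 52 45 52 61 72 76 80 80 76 74 71
 68 65 62 55 56 54]
112 [59 53 52 56 54 54 54 54 53 56 54 55 54 55 55 62 67 71 74 72 66 58 53 54
 55 54 54 52 55 56]
116 [58 54 52 55 54 57 53 55 54 53 55 55 56 55 56 64 69 73 73 72 67 58 54 54
 54 57 53 55 54 55]
120 [55 55 54 54 55 55 56 55 54 54 55 55 54 56 58 66 70 73 72 68 60 56 56 54
 53 56 52 54 54 55]
124 [55 53 54 55 55 56 54 54 56 57 54 54 55 57 64 67 72 73 70 66 57 54 54 55
 55 53 53 55 55 55]
128 [128 122 118 114 108 103  98  91  85  77  75  69  65  62  65  70  73  74
  69  62  55  55  54  54  57  54  53  56  55  55]
132 [155 155 155 156 156 156 155 156 156 157 157 157 145 110  76  70  73  74
  90 122 142 146 144 140 135 129 121 116 110 105]
136 [153 153 154 153 154 152 153 154 154 152 152 147 127  95  73  72  73  80

[... 365 characters left out ...]
 72  72  87 119
 144 152 154 154 153 151 151 153 152 152 151 151]
152 [154 152 152 153 152 153 152 149 148 145 131 102  78  69  73  77  97 129
 147 152 152 154 152 153 152 152 151 151 149 151]
156 [153 153 152 153 153 149 134 105  77  65  65  66  67  69  68  69  68  65
  72  95 126 145 150 150 151 150 150 149 149 150]
160 [150 150 151 153 151 145 119  88  69  66  66  66  65  68  68  70  69  70
  76 102 130 146 150 150 152 150 151 151 152 153]
164 [152 151 152 152 152 141 118  88  71  66  65  67  67  67  69  69  68  69
  88 120 140 149 149 149 150 151 151 149 150 151]
168 [152 153 152 153 154 153 153 152 149 144 136 125 117 118 126 135 141 146
 147 149 148 150 150 149 150 150 150 150 149 150]
```

The key hangs plumb to within 1 mm of the prediction. Lowering it into the shaft to foot at about 53 mm, watching the force.

>>> {"name": "arm_command", "arguments": {
  "targets": [
    {"hand": -1, "x": 0.001, "y": 0.0005, "z": 0.01, "yaw": 0},
    {"hand": -1, "x": 0, "y": 0, "z": 0.015, "yaw": 0},
    {"hand": -1, "x": 0, "y": 0, "z": 0.015, "yaw": 0},
    {"hand": -1, "x": 0, "y": 0, "z": 0.015, "yaw": 0},
    {"hand": -1, "x": 0, "y": 0, "z": 0, "yaw": 0}
  ]
}}

```text
clock: 9.4
eef_pos: [495.8, -119.5, 277.0]
eef_rot: [-3.138, 0.001, 0.997]
wrist_force: [-0.0, 0.2, -3.5]
finger_gap: 13.4
finger_force: 40.0
```

>>> {"name": "arm_command", "arguments": {
  "targets": [
    {"hand": -1, "x": 0, "y": 0, "z": 0.015, "yaw": 0},
    {"hand": -1, "x": 0, "y": 0, "z": 0.015, "yaw": 0},
    {"hand": -1, "x": 0, "y": 0, "z": 0.015, "yaw": 0},
    {"hand": -1, "x": 0, "y": 0, "z": 0.015, "yaw": 0},
    {"hand": -1, "x": 0, "y": 0, "z": 0.013, "yaw": 0},
    {"hand": -1, "x": 0, "y": 0, "z": 0.007, "yaw": 0},
    {"hand": -1, "x": 0, "y": 0, "z": 0, "yaw": 0},
    {"hand": -1, "x": 0, "y": 0, "z": 0, "yaw": 0}
  ]
}}

```text
clock: 10.2
eef_pos: [496.8, -119.9, 200.0]
eef_rot: [3.141, -0.0, 0.996]
wrist_force: [0.4, -0.5, -3.6]
finger_gap: 13.7
finger_force: 40.0
```

```bash
python3 -c "
from h import *
to(496.5,-120,188,1.0);print(manip.read_state()['moment'])"
```

```text
t 10.2 p [ 496.8 -119.9  200. ] rot [ 3.141 -0.     0.996] F [ 0.4 -0.5 -3.6] gap 13.7 q [-0.31  0.22  1.64  0.    1.29  0.27]
tool shift mm -0.3 -0.2 12.0 yaw cmd -0.004
[-0.00617169  0.0846201   0.03078467]
```

>>> {"name": "arm_command", "arguments": {
  "targets": [
    {"hand": -1, "x": 0, "y": 0, "z": 0.002, "yaw": 0},
    {"hand": -1, "x": 0, "y": 0, "z": 0.002, "yaw": 0},
    {"hand": -1, "x": 0, "y": 0, "z": 0.002, "yaw": 0},
    {"hand": -1, "x": 0, "y": 0, "z": 0.002, "yaw": 0},
    {"hand": -1, "x": 0, "y": 0, "z": 0, "yaw": 0},
    {"hand": -1, "x": 0, "y": 0, "z": 0, "yaw": 0}
  ]
}}

```text
clock: 10.8
eef_pos: [496.6, -119.8, 191.4]
eef_rot: [-3.142, 0.0, 0.996]
wrist_force: [0.5, 0.9, -3.3]
finger_gap: 13.7
finger_force: 40.0
```

>>> {"name": "arm_command", "arguments": {
  "targets": [
    {"hand": -1, "x": 0, "y": 0, "z": 0.001, "yaw": 0},
    {"hand": -1, "x": 0, "y": 0, "z": 0.001, "yaw": 0},
    {"hand": -1, "x": 0, "y": 0, "z": 0, "yaw": 0},
    {"hand": -1, "x": 0, "y": 0, "z": 0, "yaw": 0}
  ]
}}

```text
clock: 11.2
eef_pos: [496.7, -119.8, 189.5]
eef_rot: [3.141, -0.0, 0.996]
wrist_force: [-0.1, 0.4, -2.9]
finger_gap: 13.7
finger_force: 40.0
```

>>> {"name": "arm_command", "arguments": {
  "targets": [
    {"hand": -1, "x": 0, "y": 0, "z": 0.001, "yaw": 0},
    {"hand": -1, "x": 0, "y": 0, "z": 0, "yaw": 0},
    {"hand": -1, "x": 0, "y": 0, "z": 0, "yaw": 0}
  ]
}}

```text
clock: 11.5
eef_pos: [496.7, -119.9, 188.6]
eef_rot: [3.141, -0.0, 0.996]
wrist_force: [1.3, 0.1, -0.5]
finger_gap: 13.6
finger_force: 40.0
```

>>> {"name": "arm_command", "arguments": {
  "targets": [
    {"hand": -1, "x": 0, "y": 0, "z": 0.0005, "yaw": 0},
    {"hand": -1, "x": 0, "y": 0, "z": 0, "yaw": 0},
    {"hand": -1, "x": 0, "y": 0, "z": 0, "yaw": 0}
  ]
}}

```text
clock: 11.8
eef_pos: [496.8, -119.9, 188.3]
eef_rot: [3.141, -0.0, 0.996]
wrist_force: [0.3, 0.8, 3.9]
finger_gap: 13.7
finger_force: 40.0
```

>>> {"name": "arm_command", "arguments": {
  "targets": [
    {"hand": -1, "x": 0, "y": 0, "z": 0.0005, "yaw": 0},
    {"hand": -1, "x": 0, "y": 0, "z": 0, "yaw": 0},
    {"hand": -1, "x": 0, "y": 0, "z": 0, "yaw": 0}
  ]
}}

```text
clock: 12.1
eef_pos: [496.8, -119.9, 188.0]
eef_rot: [3.14, -0.0, 0.996]
wrist_force: [0.0, 0.7, 6.2]
finger_gap: 13.1
finger_force: 40.0
```

Contact is at foot about 42.5 mm, so the key is partly out of line. I'll ease off a little and turn clockwise, towards the shut stop, following it down.

>>> {"name": "arm_command", "arguments": {
  "targets": [
    {"hand": -1, "x": 0, "y": 0, "z": -0.0003, "yaw": 0.04},
    {"hand": -1, "x": 0, "y": 0, "z": 0, "yaw": 0.04},
    {"hand": -1, "x": 0, "y": 0, "z": 0, "yaw": 0.04},
    {"hand": -1, "x": 0, "y": 0, "z": 0, "yaw": 0},
    {"hand": -1, "x": 0, "y": 0, "z": 0, "yaw": 0}
  ]
}}

```text
clock: 12.6
eef_pos: [496.9, -119.9, 188.2]
eef_rot: [3.141, -0.0, 0.876]
wrist_force: [0.4, -0.0, 5.2]
finger_gap: 14.0
finger_force: 40.0
```

>>> {"name": "arm_command", "arguments": {
  "targets": [
    {"hand": -1, "x": 0, "y": 0, "z": 0, "yaw": 0.04},
    {"hand": -1, "x": 0, "y": 0, "z": 0, "yaw": 0.04},
    {"hand": -1, "x": 0, "y": 0, "z": 0, "yaw": 0.04},
    {"hand": -1, "x": 0, "y": 0, "z": 0, "yaw": 0},
    {"hand": -1, "x": 0, "y": 0, "z": 0, "yaw": 0}
  ]
}}

```text
clock: 13.1
eef_pos: [496.9, -119.9, 188.3]
eef_rot: [3.141, -0.001, 0.756]
wrist_force: [1.3, 0.1, 5.6]
finger_gap: 14.1
finger_force: 40.0
```

```bash
python3 -c "
from h import *
for i in range(1):
  s=manip.read_state();print(s['wrist_force'],s['moment'],s['eef_rot'])"
```

```text
[1.27746289 0.06822692 5.64362576] [ 0.00133037 -0.228222    0.08760385] [ 3.14053286e+00 -6.70663558e-04  7.55865108e-01]
```

>>> {"name": "arm_command", "arguments": {
  "targets": [
    {"hand": -1, "x": 0, "y": 0, "z": -0.0003, "yaw": 0.04},
    {"hand": -1, "x": 0, "y": 0, "z": 0, "yaw": 0.04},
    {"hand": -1, "x": 0, "y": 0, "z": 0, "yaw": 0.04},
    {"hand": -1, "x": 0, "y": 0, "z": 0, "yaw": 0},
    {"hand": -1, "x": 0, "y": 0, "z": 0, "yaw": 0}
  ]
}}

```text
clock: 13.6
eef_pos: [496.8, -119.9, 188.5]
eef_rot: [3.141, -0.001, 0.636]
wrist_force: [1.8, -0.5, 5.9]
finger_gap: 13.3
finger_force: 40.0
```

>>> {"name": "arm_command", "arguments": {
  "targets": [
    {"hand": -1, "x": 0, "y": 0, "z": 0, "yaw": 0.04},
    {"hand": -1, "x": 0, "y": 0, "z": 0, "yaw": 0.04},
    {"hand": -1, "x": 0, "y": 0, "z": 0, "yaw": 0.04},
    {"hand": -1, "x": 0, "y": 0, "z": 0, "yaw": 0},
    {"hand": -1, "x": 0, "y": 0, "z": 0, "yaw": 0}
  ]
}}

```text
clock: 14.1
eef_pos: [496.9, -119.9, 188.5]
eef_rot: [3.141, -0.001, 0.516]
wrist_force: [0.9, 0.4, 5.4]
finger_gap: 14.2
finger_force: 40.0
```

>>> {"name": "arm_command", "arguments": {
  "targets": [
    {"hand": -1, "x": 0, "y": 0, "z": 0, "yaw": 0.05},
    {"hand": -1, "x": 0, "y": 0, "z": 0, "yaw": 0.05},
    {"hand": -1, "x": 0, "y": 0, "z": 0, "yaw": 0.05},
    {"hand": -1, "x": 0, "y": 0, "z": 0, "yaw": 0.05},
    {"hand": -1, "x": 0, "y": 0, "z": 0, "yaw": 0}
  ]
}}

```text
clock: 14.6
eef_pos: [496.9, -119.9, 188.6]
eef_rot: [3.141, -0.001, 0.314]
wrist_force: [1.6, 0.3, 5.8]
finger_gap: 13.5
finger_force: 40.0
```

>>> {"name": "arm_command", "arguments": {
  "targets": [
    {"hand": -1, "x": 0, "y": 0, "z": 0, "yaw": 0.05},
    {"hand": -1, "x": 0, "y": 0, "z": 0, "yaw": 0.05},
    {"hand": -1, "x": 0, "y": 0, "z": 0, "yaw": 0.05},
    {"hand": -1, "x": 0, "y": 0, "z": 0, "yaw": 0}
  ]
}}

```text
clock: 15.0
eef_pos: [496.8, -119.8, 188.4]
eef_rot: [3.141, -0.001, 0.165]
wrist_force: [2.1, 0.3, 5.3]
finger_gap: 13.7
finger_force: 40.0
```

>>> {"name": "arm_command", "arguments": {
  "targets": [
    {"hand": -1, "x": 0, "y": 0, "z": 0, "yaw": 0.05},
    {"hand": -1, "x": 0, "y": 0, "z": 0, "yaw": 0.05},
    {"hand": -1, "x": 0, "y": 0, "z": 0, "yaw": 0.05},
    {"hand": -1, "x": 0, "y": 0, "z": 0, "yaw": 0}
  ]
}}

```text
clock: 15.4
eef_pos: [496.7, -119.8, 188.2]
eef_rot: [3.142, -0.0, 0.016]
wrist_force: [1.4, 0.8, 4.7]
finger_gap: 13.4
finger_force: 40.0
```

```bash
python3 -c "
from h import *
s=manip.read_state();print(s['wrist_force'],s['moment'],s['eef_rot'],s['joints'])"
```

```text
[1.36324411 0.75205227 4.74322168] [ 0.1414417  -0.29642714  0.03157483] [ 3.14150652e+00 -4.90162821e-04  1.57859963e-02] [-3.08441685e-01  2.27996380e-01  1.65312622e+00  7.82586294e-05
  1.25997799e+00  1.24654475e+00]
```

>>> {"name": "arm_command", "arguments": {
  "targets": [
    {"hand": -1, "x": 0, "y": 0, "z": 0, "yaw": 0.05},
    {"hand": -1, "x": 0, "y": 0, "z": 0, "yaw": 0.05},
    {"hand": -1, "x": 0, "y": 0, "z": 0, "yaw": 0},
    {"hand": -1, "x": 0, "y": 0, "z": 0, "yaw": 0}
  ]
}}

```text
clock: 15.8
eef_pos: [496.5, -119.8, 187.8]
eef_rot: [-3.141, 0.0, -0.082]
wrist_force: [1.3, 0.0, 1.1]
finger_gap: 13.8
finger_force: 40.0
```

>>> {"name": "arm_command", "arguments": {
  "targets": [
    {"hand": -1, "x": 0, "y": 0, "z": 0, "yaw": 0.05},
    {"hand": -1, "x": 0, "y": 0, "z": 0, "yaw": 0.05},
    {"hand": -1, "x": 0, "y": 0, "z": 0, "yaw": 0},
    {"hand": -1, "x": 0, "y": 0, "z": 0, "yaw": 0}
  ]
}}

```text
clock: 16.2
eef_pos: [496.4, -119.7, 187.6]
eef_rot: [-3.142, 0.001, -0.182]
wrist_force: [2.6, 0.2, -4.5]
finger_gap: 13.2
finger_force: 40.0
```

The support is falling away as the flats line up. Lowering gently.

>>> {"name": "arm_command", "arguments": {
  "targets": [
    {"hand": -1, "x": 0, "y": 0, "z": 0.0005, "yaw": 0},
    {"hand": -1, "x": 0, "y": 0, "z": 0.0005, "yaw": 0},
    {"hand": -1, "x": 0, "y": 0, "z": 0, "yaw": 0}
  ]
}}

```text
clock: 16.5
eef_pos: [496.5, -119.8, 186.9]
eef_rot: [3.142, 0.0, -0.184]
wrist_force: [2.4, -0.2, -3.1]
finger_gap: 13.7
finger_force: 40.0
```

>>> {"name": "arm_command", "arguments": {
  "targets": [
    {"hand": -1, "x": 0, "y": 0, "z": 0.0005, "yaw": 0},
    {"hand": -1, "x": 0, "y": 0, "z": 0.0005, "yaw": 0},
    {"hand": -1, "x": 0, "y": 0, "z": 0, "yaw": 0}
  ]
}}

```text
clock: 16.8
eef_pos: [496.5, -119.8, 186.0]
eef_rot: [3.142, -0.0, -0.184]
wrist_force: [2.1, -0.6, -2.6]
finger_gap: 13.5
finger_force: 40.0
```

>>> {"name": "arm_command", "arguments": {
  "targets": [
    {"hand": -1, "x": 0.0003, "y": 0, "z": 0.0005, "yaw": 0},
    {"hand": -1, "x": 0, "y": 0, "z": 0.0005, "yaw": 0},
    {"hand": -1, "x": 0, "y": 0, "z": 0.0005, "yaw": 0},
    {"hand": -1, "x": 0, "y": 0, "z": 0.0005, "yaw": 0},
    {"hand": -1, "x": 0, "y": 0, "z": 0, "yaw": 0}
  ]
}}

```text
clock: 17.3
eef_pos: [496.8, -119.8, 184.0]
eef_rot: [-3.142, 0.0, -0.184]
wrist_force: [0.7, -0.4, -2.9]
finger_gap: 13.4
finger_force: 40.0
```

```bash
python3 -c "
from h import *
s=manip.read_state();print(s['wrist_force'],s['moment'],s['eef_rot'],s['eef_pos'])"
```

```text
[ 0.73534591 -0.39027672 -2.94559904] [ 0.04175795 -0.33202073 -0.00292712] [-3.14158503e+00  1.43104625e-04 -1.84164039e-01] [ 496.8202171  -119.8395171   183.96899931]
```

It's sliding on freely, with the foot at about 37.5 mm. Carrying on to 26 mm (TCP about 172.5).

>>> {"name": "arm_command", "arguments": {
  "targets": [
    {"hand": -1, "x": 0, "y": 0, "z": 0.001, "yaw": 0},
    {"hand": -1, "x": 0, "y": 0, "z": 0.001, "yaw": 0},
    {"hand": -1, "x": 0, "y": 0, "z": 0.001, "yaw": 0},
    {"hand": -1, "x": 0, "y": 0, "z": 0.001, "yaw": 0},
    {"hand": -1, "x": 0, "y": 0, "z": 0, "yaw": 0}
  ]
}}

```text
clock: 17.8
eef_pos: [496.8, -119.9, 179.9]
eef_rot: [-3.142, 0.0, -0.184]
wrist_force: [2.2, -0.3, -2.9]
finger_gap: 13.5
finger_force: 40.0
```

>>> {"name": "arm_command", "arguments": {
  "targets": [
    {"hand": -1, "x": 0, "y": 0, "z": 0.001, "yaw": 0},
    {"hand": -1, "x": 0, "y": 0, "z": 0.001, "yaw": 0},
    {"hand": -1, "x": 0, "y": 0, "z": 0.001, "yaw": 0},
    {"hand": -1, "x": 0, "y": 0, "z": 0.001, "yaw": 0},
    {"hand": -1, "x": 0, "y": 0, "z": 0.001, "yaw": 0},
    {"hand": -1, "x": 0, "y": 0, "z": 0, "yaw": 0}
  ]
}}

```text
clock: 18.4
eef_pos: [496.8, -119.9, 174.9]
eef_rot: [-3.142, 0.0, -0.184]
wrist_force: [1.7, -0.2, -3.5]
finger_gap: 13.8
finger_force: 40.0
```

>>> {"name": "arm_command", "arguments": {
  "targets": [
    {"hand": -1, "x": 0, "y": 0, "z": 0.0005, "yaw": 0},
    {"hand": -1, "x": 0, "y": 0, "z": 0.0005, "yaw": 0},
    {"hand": -1, "x": 0, "y": 0, "z": 0.0005, "yaw": 0},
    {"hand": -1, "x": 0, "y": 0, "z": 0, "yaw": 0}
  ]
}}

```text
clock: 18.8
eef_pos: [496.8, -119.9, 173.5]
eef_rot: [3.142, 0.0, -0.184]
wrist_force: [1.7, -0.3, -2.4]
finger_gap: 13.6
finger_force: 40.0
```

>>> {"name": "arm_command", "arguments": {
  "targets": [
    {"hand": -1, "x": 0.0002, "y": 0, "z": 0.0005, "yaw": 0},
    {"hand": -1, "x": 0, "y": 0, "z": 0, "yaw": 0},
    {"hand": -1, "x": 0, "y": 0, "z": 0, "yaw": 0}
  ]
}}

```text
clock: 19.1
eef_pos: [497.0, -119.9, 173.0]
eef_rot: [-3.142, 0.0, -0.184]
wrist_force: [1.2, 0.1, -3.5]
finger_gap: 13.8
finger_force: 40.0
```

>>> {"name": "arm_command", "arguments": {
  "targets": [
    {"hand": -1, "x": 0, "y": 0, "z": 0.0005, "yaw": 0},
    {"hand": -1, "x": 0, "y": 0, "z": 0, "yaw": 0},
    {"hand": -1, "x": 0, "y": 0, "z": 0, "yaw": 0}
  ]
}}

```text
clock: 19.4
eef_pos: [497.0, -119.9, 172.5]
eef_rot: [-3.142, 0.0, -0.184]
wrist_force: [0.6, -0.1, -3.3]
finger_gap: 13.3
finger_force: 40.0
```

>>> {"name": "arm_command", "arguments": {
  "targets": [
    {"hand": -1, "x": 0, "y": 0, "z": 0.0005, "yaw": 0},
    {"hand": -1, "x": 0, "y": 0, "z": 0, "yaw": 0},
    {"hand": -1, "x": 0, "y": 0, "z": 0, "yaw": 0}
  ]
}}

```text
clock: 19.7
eef_pos: [497.2, -119.9, 172.3]
eef_rot: [3.142, -0.001, -0.184]
wrist_force: [1.8, 0.1, 2.4]
finger_gap: 13.7
finger_force: 40.0
```

>>> {"name": "arm_command", "arguments": {
  "targets": [
    {"hand": -1, "x": 0, "y": 0, "z": 0.0003, "yaw": 0},
    {"hand": -1, "x": 0, "y": 0, "z": 0, "yaw": 0},
    {"hand": -1, "x": 0, "y": 0, "z": 0, "yaw": 0}
  ]
}}

```text
clock: 20.0
eef_pos: [497.3, -120.0, 172.3]
eef_rot: [3.141, -0.001, -0.184]
wrist_force: [1.0, 0.3, 4.9]
finger_gap: 13.3
finger_force: 40.0
```

The key is home: a firm stop at foot about 26 mm. I'll relieve the lean and turn anticlockwise, watching forces and moment.

>>> {"name": "arm_command", "arguments": {
  "targets": [
    {"hand": -1, "x": 0.0002, "y": 0, "z": -0.0004, "yaw": 0},
    {"hand": -1, "x": 0, "y": 0, "z": 0, "yaw": -0.05},
    {"hand": -1, "x": 0, "y": 0, "z": 0, "yaw": -0.05},
    {"hand": -1, "x": 0, "y": 0, "z": 0, "yaw": -0.05},
    {"hand": -1, "x": 0, "y": 0, "z": 0, "yaw": -0.05},
    {"hand": -1, "x": 0, "y": 0, "z": 0, "yaw": -0.05},
    {"hand": -1, "x": 0, "y": 0, "z": 0, "yaw": -0.05},
    {"hand": -1, "x": 0, "y": 0, "z": 0, "yaw": 0}
  ]
}}

```text
clock: 20.8
eef_pos: [497.3, -120.0, 172.3]
eef_rot: [3.141, -0.0, 0.116]
wrist_force: [1.6, 0.3, 3.8]
finger_gap: 13.7
finger_force: 40.0
```

```bash
cat > m.py <<'E'
from h import *
s=manip.read_state();print(s['clock'],s['wrist_force'].round(1),s['moment'].round(3),s['eef_rot'].round(3),s['eef_pos'].round(1))
E
python3 m.py; python3 -c "
from h import *
print({k:v for k,v in manip.read_state().items() if k not in('joints','qd','effort')}.keys())"
```

```text
20.8 [1.6 0.3 3.8] [ 0.042 -0.052 -0.072] [ 3.141 -0.     0.116] [ 497.3 -120.   172.3]
dict_keys(['clock', 'eef_pos', 'eef_rot', 'wrist_force', 'moment', 'finger_force', 'finger_gap'])
```

>>> {"name": "arm_command", "arguments": {
  "targets": [
    {"hand": -1, "x": 0, "y": 0, "z": 0, "yaw": -0.06},
    {"hand": -1, "x": 0, "y": 0, "z": 0, "yaw": -0.06},
    {"hand": -1, "x": 0, "y": 0, "z": 0, "yaw": -0.06},
    {"hand": -1, "x": 0, "y": 0, "z": 0, "yaw": -0.06},
    {"hand": -1, "x": 0, "y": 0, "z": 0, "yaw": -0.06},
    {"hand": -1, "x": 0, "y": 0, "z": 0, "yaw": -0.06},
    {"hand": -1, "x": 0, "y": 0, "z": 0, "yaw": 0}
  ]
}}

```text
clock: 21.5
eef_pos: [497.3, -120.0, 172.3]
eef_rot: [3.141, -0.0, 0.475]
wrist_force: [1.4, 0.5, 4.0]
finger_gap: 13.7
finger_force: 40.0
```

```bash
python3 m.py
```

```text
21.5 [1.4 0.5 4. ] [-0.046 -0.051 -0.138] [ 3.141 -0.     0.475] [ 497.3 -120.   172.3]
```

>>> {"name": "arm_command", "arguments": {
  "targets": [
    {"hand": -1, "x": 0, "y": 0, "z": 0, "yaw": -0.06},
    {"hand": -1, "x": 0, "y": 0, "z": 0, "yaw": -0.06},
    {"hand": -1, "x": 0, "y": 0, "z": 0, "yaw": -0.06},
    {"hand": -1, "x": 0, "y": 0, "z": 0, "yaw": -0.06},
    {"hand": -1, "x": 0, "y": 0, "z": 0, "yaw": -0.06},
    {"hand": -1, "x": 0, "y": 0, "z": 0, "yaw": -0.06},
    {"hand": -1, "x": 0, "y": 0, "z": 0, "yaw": 0}
  ]
}}

```text
clock: 22.2
eef_pos: [497.3, -120.0, 172.3]
eef_rot: [3.141, -0.0, 0.834]
wrist_force: [0.5, -0.2, 4.9]
finger_gap: 13.6
finger_force: 40.0
```

```bash
python3 m.py
```

```text
22.2 [ 0.5 -0.2  4.9] [-0.031 -0.048 -0.043] [ 3.141 -0.     0.834] [ 497.3 -120.   172.3]
```

>>> {"name": "arm_command", "arguments": {
  "targets": [
    {"hand": -1, "x": 0, "y": 0, "z": 0, "yaw": -0.06},
    {"hand": -1, "x": 0, "y": 0, "z": 0, "yaw": -0.06},
    {"hand": -1, "x": 0, "y": 0, "z": 0, "yaw": -0.06},
    {"hand": -1, "x": 0, "y": 0, "z": 0, "yaw": -0.06},
    {"hand": -1, "x": 0, "y": 0, "z": 0, "yaw": -0.06},
    {"hand": -1, "x": 0, "y": 0, "z": 0, "yaw": -0.06},
    {"hand": -1, "x": 0, "y": 0, "z": 0, "yaw": 0}
  ]
}}

```text
clock: 22.9
eef_pos: [497.3, -120.0, 172.3]
eef_rot: [3.141, 0.0, 1.193]
wrist_force: [0.4, 0.1, 5.4]
finger_gap: 13.6
finger_force: 40.0
```

```bash
python3 m.py
```

```text
22.9 [0.4 0.1 5.4] [-0.026 -0.098 -0.028] [3.141 0.    1.193] [ 497.3 -120.   172.3]
```

>>> {"name": "arm_command", "arguments": {
  "targets": [
    {"hand": -1, "x": 0, "y": 0, "z": 0, "yaw": -0.03},
    {"hand": -1, "x": 0, "y": 0, "z": 0, "yaw": -0.03},
    {"hand": -1, "x": 0, "y": 0, "z": 0, "yaw": -0.03},
    {"hand": -1, "x": 0, "y": 0, "z": 0, "yaw": 0},
    {"hand": -1, "x": 0, "y": 0, "z": 0, "yaw": 0}
  ]
}}

```text
clock: 23.4
eef_pos: [497.3, -120.0, 172.3]
eef_rot: [3.141, 0.0, 1.284]
wrist_force: [0.4, -0.7, 5.3]
finger_gap: 13.6
finger_force: 40.0
```

```bash
python3 m.py
```

```text
23.4 [ 0.4 -0.7  5.3] [-0.094 -0.182 -0.137] [3.141 0.    1.284] [ 497.3 -120.   172.3]
```

>>> {"name": "arm_command", "arguments": {
  "targets": [
    {"hand": -1, "x": 0, "y": 0, "z": 0, "yaw": -0.03},
    {"hand": -1, "x": 0, "y": 0, "z": 0, "yaw": -0.03},
    {"hand": -1, "x": 0, "y": 0, "z": 0, "yaw": 0},
    {"hand": -1, "x": 0, "y": 0, "z": 0, "yaw": 0}
  ]
}}

```text
clock: 23.8
eef_pos: [497.3, -120.0, 172.3]
eef_rot: [3.141, 0.0, 1.344]
wrist_force: [0.5, -0.3, 5.1]
finger_gap: 13.7
finger_force: 40.0
```

```bash
python3 m.py
```

```text
23.8 [ 0.5 -0.3  5.1] [-0.02  -0.124 -0.124] [3.141 0.    1.344] [ 497.3 -120.   172.3]
```

>>> {"name": "arm_command", "arguments": {
  "targets": [
    {"hand": -1, "x": 0, "y": 0, "z": 0, "yaw": -0.03},
    {"hand": -1, "x": 0, "y": 0, "z": 0, "yaw": 0},
    {"hand": -1, "x": 0, "y": 0, "z": 0, "yaw": 0}
  ]
}}

```text
clock: 24.1
eef_pos: [497.3, -120.0, 172.3]
eef_rot: [3.141, 0.0, 1.374]
wrist_force: [0.3, 0.1, 5.8]
finger_gap: 13.5
finger_force: 40.0
```

```bash
python3 m.py
```

```text
24.1 [0.3 0.1 5.8] [-0.071 -0.093 -0.099] [3.141 0.    1.374] [ 497.3 -120.   172.3]
```

>>> {"name": "arm_command", "arguments": {
  "targets": [
    {"hand": -1, "x": 0, "y": 0, "z": 0, "yaw": -0.02},
    {"hand": -1, "x": 0, "y": 0, "z": 0, "yaw": -0.02},
    {"hand": -1, "x": 0, "y": 0, "z": 0, "yaw": 0},
    {"hand": -1, "x": 0, "y": 0, "z": 0, "yaw": 0}
  ]
}}

```text
clock: 24.5
eef_pos: [497.3, -120.0, 172.3]
eef_rot: [3.141, 0.0, 1.414]
wrist_force: [0.8, 0.4, 5.3]
finger_gap: 13.6
finger_force: 40.0
```

```bash
python3 m.py
```

```text
24.5 [0.8 0.4 5.3] [-0.109 -0.136 -0.224] [3.141 0.    1.414] [ 497.3 -120.   172.3]
```

>>> {"name": "arm_command", "arguments": {
  "targets": [
    {"hand": -1, "x": 0, "y": 0, "z": 0, "yaw": -0.02},
    {"hand": -1, "x": 0, "y": 0, "z": 0, "yaw": -0.01},
    {"hand": -1, "x": 0, "y": 0, "z": 0, "yaw": 0},
    {"hand": -1, "x": 0, "y": 0, "z": 0, "yaw": 0}
  ]
}}

```text
clock: 24.9
eef_pos: [497.3, -120.0, 172.3]
eef_rot: [3.141, 0.0, 1.444]
wrist_force: [0.4, -0.7, 5.9]
finger_gap: 14.0
finger_force: 40.2
```

```bash
python3 m.py
```

```text
24.9 [ 0.4 -0.7  5.9] [-0.049 -0.106 -0.402] [3.141 0.    1.444] [ 497.3 -120.   172.3]
```

The moment has risen to -0.4 N·m against about 0.12 of friction, after about 1.6 rad of turn. That is the open stop. I'll relieve slightly and let go.

>>> {"name": "arm_command", "arguments": {
  "targets": [
    {"hand": -1, "x": 0, "y": 0, "z": -0.0004, "yaw": 0.02},
    {"hand": -1, "x": 0, "y": 0, "z": 0, "yaw": 0},
    {"hand": -0.6, "x": 0, "y": 0, "z": 0, "yaw": 0},
    {"hand": -0.4, "x": 0, "y": 0, "z": 0, "yaw": 0},
    {"hand": -0.2, "x": 0, "y": 0, "z": 0, "yaw": 0},
    {"hand": 0, "x": 0, "y": 0, "z": 0, "yaw": 0},
    {"hand": 0, "x": 0, "y": 0, "z": 0, "yaw": 0},
    {"hand": 0, "x": 0, "y": 0, "z": 0, "yaw": 0},
    {"hand": 0, "x": 0, "y": 0, "z": 0, "yaw": 0},
    {"hand": 0, "x": 0, "y": 0, "z": 0, "yaw": 0}
  ]
}}

```text
clock: 25.9
eef_pos: [497.2, -119.9, 172.5]
eef_rot: [-3.142, -0.0, 1.426]
wrist_force: [0.0, -0.4, -0.7]
finger_gap: 47.2
finger_force: 0.0
```

```bash
python3 - <<'E'
from h import *
S=save("side","pics/s3.png");print(manip.read_state()["finger_gap"],manip.read_state()["wrist_force"].round(1))
cv2.imwrite("pics/s3c.png",cv2.resize(S[70:270,240:420,::-1],(540,600)))
E
```

```text
46.94246267509594 [-0.1  0.1  0.5]
```

View pics/s3c.png

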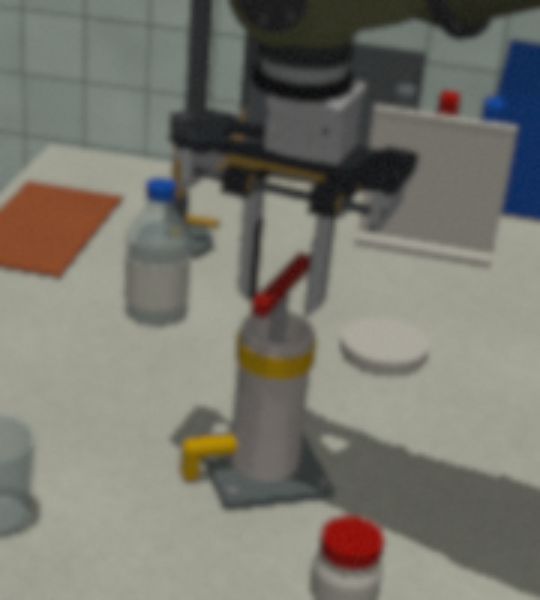

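The fingers are clear of the bar (bar at crop (282,285)) and the key stands upright in the column. Retreating straight up, then checking the bar angle.

>>> {"name": "arm_command", "arguments": {
  "targets": [
    {"hand": 0, "x": 0, "y": 0, "z": -0.01, "yaw": 0},
    {"hand": 0, "x": 0, "y": 0, "z": -0.015, "yaw": 0},
    {"hand": 0, "x": 0, "y": 0, "z": -0.02, "yaw": 0},
    {"hand": 0, "x": 0, "y": 0, "z": -0.03, "yaw": 0},
    {"hand": 0, "x": 0, "y": 0, "z": -0.03, "yaw": 0},
    {"hand": 0, "x": 0, "y": 0, "z": -0.03, "yaw": 0},
    {"hand": 0, "x": 0, "y": 0, "z": -0.01, "yaw": 0},
    {"hand": 0, "x": 0, "y": 0, "z": 0, "yaw": 0},
    {"hand": 0, "x": 0, "y": 0, "z": 0, "yaw": 0}
  ]
}}

```text
clock: 26.85
eef_pos: [497.0, -119.8, 316.4]
eef_rot: [-3.14, -0.0, 1.426]
wrist_force: [1.3, 0.9, 0.2]
finger_gap: 46.9
finger_force: 0.0
```

```bash
python3 - <<'E'
from h import *
S=save("side","pics/s4.png"); h=cv2.cvtColor(S,cv2.COLOR_RGB2HSV)
m=(((h[...,0]<6)|(h[...,0]>172))&(h[...,1]>150)&(h[...,2]>60)).astype(np.uint8)
k,l,st,c=cv2.connectedComponentsWithStats(m)
for i in range(1,k):
    if st[i,4]>40 and abs(c[i][0]-333)<25 and c[i][1]<220:
        p=np.argwhere(l==i)[:,::-1].astype(np.float32); bp=cv2.boxPoints(cv2.minAreaRect(p)); s=bp[np.argsort(bp[:,1])]
        e=[s[:2].mean(0),s[2:].mean(0)]; w=onz("side",e,191); d=w[0]-w[1]
        print(c[i],w.round(1),w.mean(0).round(1),np.linalg.norm(d).round(1),np.arctan2(d[1],d[0])%np.pi)
print(manip.read_state()["clock"])
E
```

```text
[332.43877551 165.70408163] [[ 486.3 -164.3  191. ]
 [ 505.6  -68.   191. ]] [ 495.9 -116.2  191. ] 98.2 1.3730752170860443
26.9
```

The key stands at the home height, its bar measures 98 mm long at z=191, and its angle is about 1.4 rad, as turned. Handing in.

```bash
python3 -c "
from h import *
print(manip.sign_off())"
```

```text
the job is handed in; nothing more can be done
None
```

The gas should be on: the key dropped fully home, turned about 1.6 rad anticlockwise until I felt the stop, and now stands upright on the stem, released; I handed in at about 27 s, and while feeling for the stem the lean reached about 9 N.

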